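# Open the filter box of the bench dust extractor

## Robot

A 7-joint arm with a two-finger parallel gripper is mounted at the origin on a cart in front of the work surface, level with it; the furniture and walls round the work are solid. World frame = base frame: x ahead of the robot, y to its left, z up, the work surface at z = 0. Lengths are in m, angles in rad, forces in N, time in s.
With the tool pointing down it reaches from about 0.4 to 0.9 m from the base axis. Payload 5.6 kg.
Tool frame: the origin (TCP) lies midway between the tips of the shut fingers; the grasp point (between the pads) lies 19 mm behind it; y points along the fingers, z is the direction in which the jaws open and shut, and the axes are right-handed (so a half turn about y gives the same grasp; the last joint's range is limited). The gripper opens to 92 mm and grips with 3 to 60 N. Pads are 20 mm wide; open, the fingers measure 128 mm over their backs; the gripper's body (75 mm by 189 mm) begins 69 mm behind the grasp point.
Start: joints at [-1.165, 0.468, -0.012, 1.603, 0.006, 1.071, -0.056], TCP at [0.282, 0.586, 0.215] pointing down, gripper open.
Joint ranges: [-2.53, 2.53], [-0.31, 2.02], [-1.57, 1.55], [0.28, 2.44], [-1.29, 4.43], [0.15, 1.84], [-2.92, 2.92]. Speed limits (rad/s): [2.57, 2.57, 3.14, 3.14, 3.14, 3.14, 3.14].

## Interface

Orientations are given as a 3x3 rotation matrix whose columns are the frame's x, y, z axes.
In Python, from station import env, effector, solver, viewer, workorder, search_frame, tip_of gives the robot as it stands. Calls block until the motion is done:
- env.reach(position, orientation): joint-space move of the TCP to a pose.
- env.movel(position, frame=None, rate=0.15): straight line of the TCP; frame=None keeps the orientation; rate is the mean speed in m/s.
- env.goto_joints(angles): joint-space move.
- effector.release() and effector.grasp(squeeze=None): open the fingers fully, or close them until they stop; squeeze is the grip in N (None keeps the last).
- env.pause(seconds).
- solver.inverse_kinematics(position, orientation): joint angles nearest the present ones, or None.
- env.sense(): the state.
- viewer.read_camera(name): name is "scene" or "side" or "wrist"; returns (picture, depth): 420x560x3 uint8, red, green, blue; 420x560 float32, m along the optical axis (not along the pixel's ray), 0 where there is no reading.
- viewer.camera_info(name): a dict with "intrinsics" (3x3 intrinsics, pixels), "eye" and "rotation" of the camera in the world; the wrist camera has in their place "T_tool_cam" (4x4, takes a point from camera to tool coordinates, whose origin is the TCP and whose axes are the tool frame's). Camera axes: x right, y up, looking along -z (the intrinsics and any distortion apply to the point x, -y, -z); pixel columns grow to the right and rows downward; lengths in m; the calibration is good to about 2 mm. The wrist camera is an equidistant fisheye: a pixel r from the principal point sees the ray r / f radians off the axis. A picture is of the moment at which its call begins: read the wrist's pose just before it. camera_info takes no time and is no camera call.
A pose or a line that the arm cannot do raises env.PlanningError and nothing moves.
- workorder.finish_job(): hands the job in, once; it reports no verdict.
Trained networks look in the newest picture that a camera, given by its name, has taken for a name from the list of things; names that differ only in an ending like _2 or _b are one class to them, and where a whole thing is asked for, a point or a joint stands for the part that bears it (a point fixed in the world has none). Each returns a list of dicts, best first, with "score" (0 to 1); they miss things now and then, are a little off and sometimes report something else, mostly with a low value. They report only what shows in the picture. A call takes as long as a camera call. They do not tell look-alikes from the thing itself.
- search_frame(camera, name): "at" ([x, y, z] in m, in world coordinates, good to about 4 mm: the middle of the surface that is visible of it).
- tip_of(camera, name): "at" ([x, y, z] in m, in world coordinates, good to about 4 mm: a listed point, or the origin of a listed thing).
The state is a dict: "t": time; "joint_positions": joint angles; "joint_velocities": joint speeds; "tau": joint torques, N m; "ee_pos": TCP position; "tcp_rot": TCP orientation; "wrist_force": force on the tool from outside, world axes, zero at the start; "moment": the same for the moment, N m; "gripper_width": finger opening in m.
Only numpy, scipy, OpenCV 4.12 (cv2) and the standard library are available. Lean on these libraries where they do the work, as an engineer would, in place of code of your own. Each camera call takes 0.05 s, during which the arm holds its last target.

## Task

Open the dust extractor's grey filter box: press its orange snap tab down with a fingertip until the white lid pops up, then push the lid by its rib, away from the tab, off its seat and onto the rest shelf up to (or nearly up to) the end stop, so that the whole filter opening lies bare. Only press and push: do not lift or tip the lid, and leave the things standing round the box where they are; finish with the hand clear.

Things in the scene. Friction and masses are not known exactly. Their poses are not given: they have to be found in the camera images.
- filter_box: Grey filter box fixed to the worktop, 176 (x) x 110 (y) x 51 mm high. Origin on the worktop under its centre; +x runs from the snap tab (front) to the black hose stub (back), z up. The filter opening takes x = -84 to -1 mm, the rest shelf the rest. Side walls (inner faces y = +-48, tops z = 51 mm) guide the lid along x; two front posts (y = +-28 to +-50, up to z = 50 mm) stop it frontward.
- shelf_mid (a point): Middle of the top of the rest shelf, 43 mm above the worktop, at box x = +44 mm. The shelf takes box x = -1 to +89 mm and ends in a stop 8 mm high. Lying against the stop, the lid has its origin at box x = +49 mm; it is wholly off the opening from x = +40 mm.
- lid: White loose lid plate, 80 (x) x 90 (y) x 4 mm, about 90 g, origin at the centre of its underside, axes as the box's. On top a rib, 10 (x) x 60 (y) mm, 18 mm high, centred at lid x = -25 mm. Closed, it lies at box x = -42.5, z = 34 mm, held by the tab's nose and the shelf's edge. Released, it rises 10.5 mm on springs (a press of about 4 N lowers it again) and then slides along box +x with under 3 N.
- rib_front (a point): Centre of the front face (towards the snap tab) of the lid's rib, 14 mm above the underside of the lid and 8 mm below the rib's top; push here along +x of the box.
- tab_press (a point): Place to press: on top of the orange snap tab's pedal, 28 mm above the worktop, at box x = -120 mm. The pedal is 46 (y) x 46 mm (x), free at its front and sides (box x = -138 to -94 mm). The tab's nose above the pedal's root reaches up to z = 43 mm at box x = -95 to -79 mm.
- snap_tab (a joint): Spring hinge of the snap tab, rad: 0 at rest (nose over the lid's edge), grows as the pedal is pressed down; 0.34 at its stop, where the place to press has sunk 12 mm. The nose frees the lid at about 0.17 to 0.25. Takes 2 N at first, about 6 N at the stop. It springs back when let go; a lid that has popped up stays up.
- lifter (a joint): Height of the two black spring rails under the lid, m: 0 with the lid closed, 0.0105 with the lid popped up; they rise within about 0.2 s.
- weight: Brass weight with a knob, 22 x 22 x 22 mm, beside the box; leave alone. Origin under its centre.
- eraser: White eraser in a dark blue sleeve, 20 x 42 x 12 mm, beside the box; leave alone. Origin under its centre.
- loupe: Black ring-shaped loupe, 52 mm across, 19 mm high, beside the box; leave alone. Origin under its centre.
- vial: Clear vial with a blue cap, upright, 20 mm across, 51 mm high, beside the box; leave alone. Origin under its centre.
- tape: Roll of tan tape, lying flat, 96 mm across, 25 mm high, left on the worktop; leave alone. Origin under its centre.
- pen: Black pen, 12 x 145 x 9 mm, right on the worktop; leave alone. Origin under its centre.
Things that resemble listed ones, but are neither listed nor needed, are in the scene too. What is shaped like the lid but yellow is not meant.

How it is judged:
By the outcome, as a careful person would: the job done as asked, in the order asked, and still so for the second after the job is handed in, with the robot touching nothing.
It also fails if it takes over 32 s, if anything falls off the work surface, if the arm or the gripper's body presses on something with over 40 N, if the wrist force passes 120 N, or if a joint passes its speed limit or range.

## Working session

There is one attempt and no reset: what is moved stays moved. The work goes in short steps, each a Python script; the robot and the scene stay as the last script left them, time stands still between calls to the robot, and variables do not carry over. Pictures are saved under pics/ and viewed, and the job is handed in when it is done.

```bash
mkdir -p pics; ls
python3 - <<'E'
from station import env, effector, solver, viewer, workorder, search_frame, tip_of
import cv2, numpy as np
s=env.sense(); print(s['t'],s['ee_pos'],s['tcp_rot'],s['gripper_width'])
for c in ['scene','side']:
    p,d=viewer.read_camera(c); cv2.imwrite(f'pics/{c}0.png',p[:,:,::-1]); np.save(f'pics/{c}0.npy',d)
    i=viewer.camera_info(c); print(c,i)
    for n in ['filter_box','lid','snap_tab']:
        print(n,[(np.round(r['at'],3),round(r['score'],2)) for r in tip_of(c,n)][:3] if n!='snap_tab' else [(np.round(r['at'],3),round(r['score'],2)) for r in search_frame(c,n)][:3])
    for n in ['tab_press','rib_front','shelf_mid']:
        print(n,[(np.round(r['at'],3),round(r['score'],2)) for r in tip_of(c,n)][:3])
print(env.sense()['t'])
E
```

```text
pics
0.0 [0.28185225 0.58508185 0.21366733] [[ 9.00937466e-01 -6.09431699e-04  4.33948512e-01]
 [-4.33948916e-01 -1.59156838e-03  9.00936071e-01]
 [ 1.41599729e-04 -9.99998548e-01 -1.69836581e-03]] 0.09237166163761043
scene {'intrinsics': array([[404.37096948,   0.        , 275.95677685],
       [  0.        , 404.37096948, 205.04345408],
       [  0.        ,   0.        ,   1.        ]]), 'eye': array([ 0.0668936 , -0.65225323,  0.69827403]), 'rotation': array([[ 0.78981769,  0.39813896, -0.46655481],
       [-0.61297212,  0.48598378, -0.62296464],
       [-0.02128842,  0.77801358,  0.62788667]])}
filter_box [(array([ 0.584, -0.058,  0.003]), 0.7)]
lid [(array([ 0.503,  0.208, -0.002]), 0.98), (array([ 0.538, -0.048,  0.035]), 0.73)]
snap_tab [(array([ 0.479, -0.024,  0.026]), 0.59)]
tab_press [(array([ 0.472, -0.021,  0.03 ]), 0.52)]
rib_front [(array([0.473, 0.203, 0.012]), 0.86), (array([ 0.512, -0.039,  0.048]), 0.67)]
shelf_mid [(array([ 0.624, -0.078,  0.042]), 0.86), (array([ 0.585, -0.164, -0.001]), 0.56)]
side {'intrinsics': array([[411.47757218,   0.        , 271.14643146],
       [  0.        , 411.47757218, 204.82016974],
       [  0.        ,   0.        ,   1.        ]]), 'eye': array([ 0.13580566, -0.92738405,  0.89827697]), 'rotation': array([[ 0.91072655,  0.25872201, -0.32193178],
       [-0.41279236,  0.59550039, -0.68918919],
       [ 0.01340209,  0.76055388,  0.64913649]])}
filter_box [(array([ 0.586, -0.06 ,  0.003]), 0.65)]
lid [(array([0.504, 0.212, 0.002]), 0.93)]
snap_tab [(array([ 0.482, -0.028,  0.029]), 0.69)]
tab_press [(array([ 0.474, -0.021,  0.028]), 0.47)]
rib_front [(array([ 0.517, -0.032,  0.046]), 0.9), (array([0.472, 0.206, 0.012]), 0.65)]
shelf_mid [(array([ 0.623, -0.077,  0.04 ]), 0.56)]
0.7
```

```bash
python3 -c "
import cv2
a=cv2.imread('pics/scene0.png');b=cv2.imread('pics/side0.png')
cv2.imwrite('pics/s1.png',cv2.resize(a,(800,600)))
cv2.imwrite('pics/crop1.png',cv2.resize(a[140:340,180:446],(798,600),interpolation=cv2.INTER_CUBIC))"
```

```text
(no output)
```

View pics/s1.png

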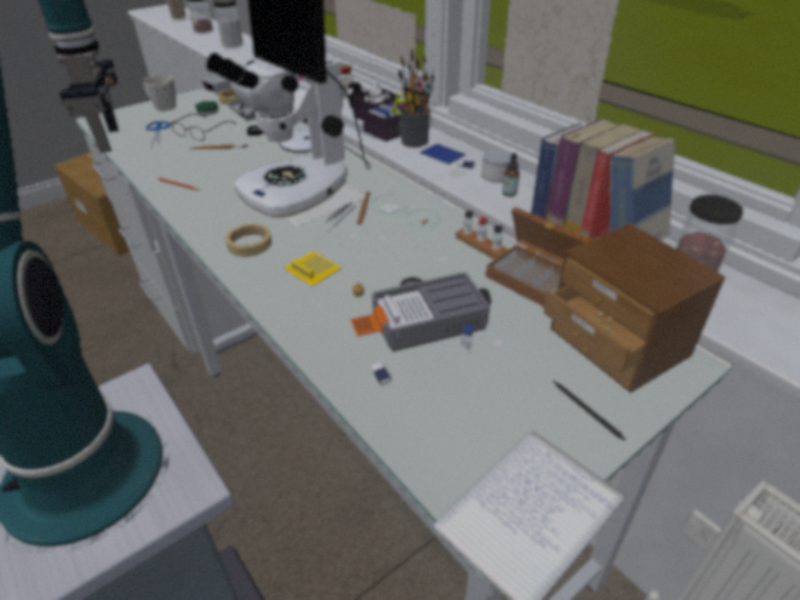

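View pics/crop1.png

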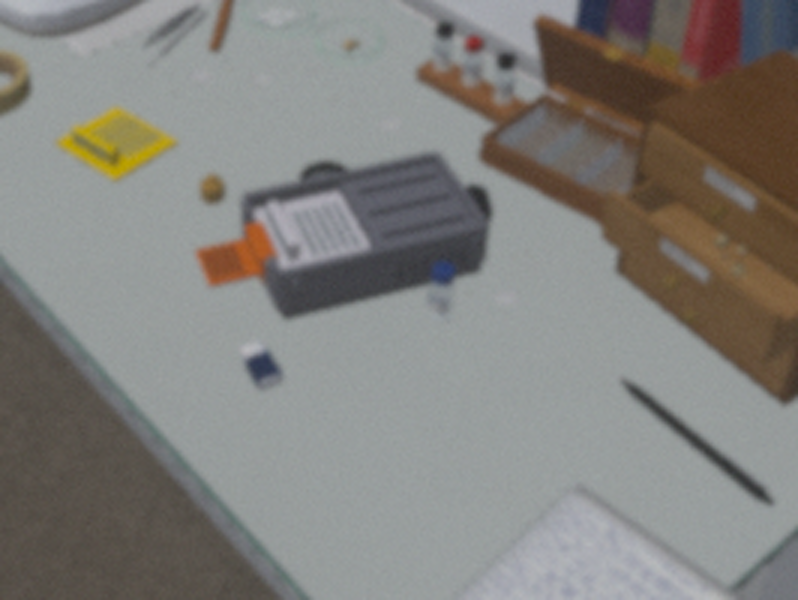

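View pics/side0.png

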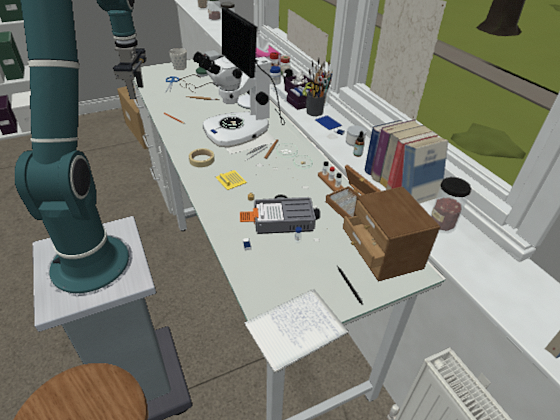

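The yellow lid-like plate, at about (313,267) in the 800x600 view, is the decoy. The white ribbed plate on the grey box at (405,310) is the lid, with the orange tab at (368,322). The box heading is about -20.6°. Before moving, I'll check the sweep path (microscope) and fit the box pose from depth.

```bash
cat > h.py <<'E'
from station import env, effector, solver, viewer, workorder, search_frame, tip_of
import cv2, numpy as np
def cloud(c,d):
    i=viewer.camera_info(c);K=i['intrinsics'];v,u=np.mgrid[:d.shape[0],:d.shape[1]]
    p=np.stack([(u-K[0,2])/K[0,0]*d,-(v-K[1,2])/K[1,1]*d,-d],-1)
    return p@i['rotation'].T+i['eye']
def R(yaw):
    bx=np.array([np.cos(yaw),np.sin(yaw),0]);by=np.array([-np.sin(yaw),np.cos(yaw),0])
    return np.stack([bx,[0,0,-1],by],1)
E
python3 - <<'E'
from h import *
for c in ['scene','side']:
    d=np.load(f'pics/{c}0.npy');P=cloud(c,d);ok=(d>0)
    X,Y,Z=P[...,0],P[...,1],P[...,2]
    # box walls/shelf top
    m=ok&(Z>.036)&(Z<.062)&(abs(X-.585)<.13)&(abs(Y+.06)<.1)
    pts=P[m]; r=cv2.minAreaRect((pts[:,:2]*1000).astype(np.float32)); print(c,'top rect',r,m.sum(), np.median(pts[:,2]))
    t=ok&(abs(Z)<.01)&(X>.4)&(X<.7)&(abs(Y)<.3);print('table z',np.median(Z[t]))
    # tall things within reach
    for zl in (.06,.15,.25):
        m=ok&(Z>zl)&(X>.2)&(X<.85)&(Y>-.35)&(Y<.7)
        q=P[m]; 
        h=np.unique(np.round(q[:,:2]/.1).astype(int),axis=0,return_counts=True)
        print(zl,[(tuple(a/10),int(n)) for a,n in zip(*h) if n>15])
E
```

```text
scene top rect ((584.38232421875, -83.15815734863281), (151.2787628173828, 210.31787109375), 71.98869323730469) 2456 0.04300593185206997
table z 3.936174360347211e-05
0.06 [((np.float64(0.2), np.float64(0.5)), 411), ((np.float64(0.2), np.float64(0.6)), 244), ((np.float64(0.3), np.float64(0.5)), 1012), ((np.float64(0.3), np.float64(0.6)), 1321), ((np.float64(0.3), np.float64(0.7)), 18), ((np.float64(0.5), np.float64(0.5)), 517), ((np.float64(0.6), np.float64(0.3)), 513), ((np.float64(0.6), np.float64(0.4)), 1200), ((np.float64(0.6), np.float64(0.5)), 2241), ((np.float64(0.6), np.float64(0.6)), 190), ((np.float64(0.6), np.float64(0.7)), 49), ((np.float64(0.7), np.float64(-0.3)), 2046), ((np.float64(0.7), np.float64(-0.2)), 632), ((np.float64(0.7), np.float64(0.3)), 88), ((np.float64(0.7), np.float64(0.5)), 1111), ((np.float64(0.7), np.float64(0.6)), 62), ((np.float64(0.8), np.float64(-0.3)), 1496), ((np.float64(0.8), np.float64(-0.2)), 508), ((np.float64(0.8), np.float64(-0.1)), 352), ((np.float64(0.8), np.float64(0.0)), 204), ((np.float64(0.8), np.float64(0.1)), 37), ((np.float64(0.8)
[... 3193 characters left out ...]
 878), ((np.float64(0.8), np.float64(-0.2)), 239), ((np.float64(0.8), np.float64(0.5)), 357)]
0.25 [((np.float64(0.2), np.float64(0.5)), 256), ((np.float64(0.2), np.float64(0.6)), 128), ((np.float64(0.3), np.float64(0.5)), 681), ((np.float64(0.3), np.float64(0.6)), 1058), ((np.float64(0.3), np.float64(0.7)), 18), ((np.float64(0.5), np.float64(0.5)), 266), ((np.float64(0.6), np.float64(0.3)), 284), ((np.float64(0.6), np.float64(0.4)), 741), ((np.float64(0.6), np.float64(0.5)), 1107), ((np.float64(0.6), np.float64(0.6)), 127), ((np.float64(0.7), np.float64(0.3)), 121), ((np.float64(0.7), np.float64(0.4)), 41), ((np.float64(0.7), np.float64(0.5)), 71), ((np.float64(0.8), np.float64(0.5)), 140)]
```

Run:
```python
from h import *
o=np.array([.584,-.061,0]);yaw=np.radians(-20.6);r=R(yaw)
s=env.sense()
env.movel([.2,.4,.26],rate=.25); print(env.sense()['t'])
effector.grasp(5); print(env.sense()['t'],env.sense()['gripper_width'])
env.reach([.43,.1,.28],r); print(env.sense()['t'])
env.reach(o+r[:,0]*-.125+[0,0,.22],r)
s=env.sense(); print(s['t'],s['ee_pos'],s['wrist_force'])
np.savez('pics/w0.npz',p=s['ee_pos'],r=s['tcp_rot'])
p,d=viewer.read_camera('wrist'); cv2.imwrite('pics/wrist0.png',p[:,:,::-1]); np.save('pics/wrist0.npy',d)
print(viewer.camera_info('wrist'))
for n in ['tab_press','rib_front','shelf_mid','filter_box','lid']:
    print(n,[(np.round(r['at'],4),round(r['score'],2)) for r in tip_of('wrist',n)][:3])
```

```text
1.6833
3.025 0.0006773597360342728
4.4333
5.0417 [ 0.46699933 -0.01595074  0.21978155] [ 0.20898182  0.64814378 -0.21548554]
{'intrinsics': array([[325.1922621 ,   0.        , 279.38008653],
       [  0.        , 325.1922621 , 220.66286259],
       [  0.        ,   0.        ,   1.        ]]), 'T_tool_cam': array([[-3.97024853e-04, -9.64256960e-01, -2.64968597e-01,
        -7.51815379e-02],
       [ 2.59387624e-04,  2.64968509e-01, -9.64257031e-01,
        -1.70131247e-01],
       [ 9.99999888e-01, -4.51563580e-04,  1.44917238e-04,
         8.35530569e-04],
       [ 0.00000000e+00,  0.00000000e+00,  0.00000000e+00,
         1.00000000e+00]])}
tab_press [(array([ 0.4651, -0.022 ,  0.0284]), 0.76)]
rib_front [(array([ 0.5194, -0.0377,  0.0482]), 0.89), (array([0.4729, 0.2036, 0.0158]), 0.64)]
shelf_mid [(array([ 0.6215, -0.0769,  0.0402]), 0.82)]
filter_box []
lid [(array([ 0.5032,  0.2075, -0.0014]), 0.61)]
```

View pics/wrist0.png

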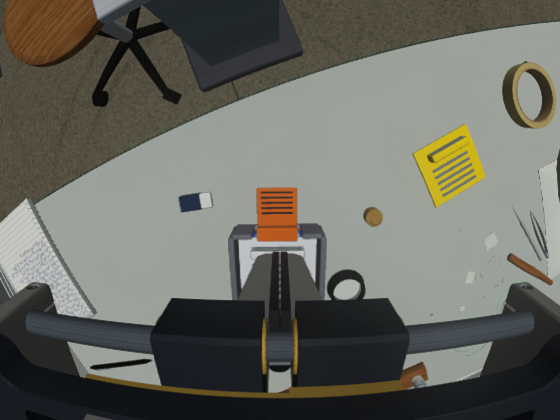

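The wrist view shows the orange pedal at (277,205), the nose at (277,232), the front posts at (243,230) and (313,230), and the white lid and rib behind the fingers. I'll measure the orange pedal and the box's front edges.

```bash
cat >> h.py <<'E'
def wcloud(d,p,r):
    i=viewer.camera_info('wrist');K=i['intrinsics'];T=i['T_tool_cam'];v,u=np.mgrid[:d.shape[0],:d.shape[1]]
    a=(u-K[0,2])/K[0,0];b=(v-K[1,2])/K[1,1];th=np.hypot(a,b);k=np.where(th>1e-9,np.tan(th)/np.maximum(th,1e-9),1)
    c=np.stack([a*k*d,-b*k*d,-d],-1)
    return (c@T[:3,:3].T+T[:3,3])@r.T+p
E
python3 - <<'E'
from h import *
z=np.load('pics/w0.npz');d=np.load('pics/wrist0.npy');img=cv2.imread('pics/wrist0.png')
P=wcloud(d,z['p'],z['r']);hsv=cv2.cvtColor(img,cv2.COLOR_BGR2HSV)
org=(hsv[...,0]<14)&(hsv[...,1]>180)&(hsv[...,2]>90);org[:180]=0;org[250:]=0;org[:,:240]=0;org[:,320:]=0
org=org&(d>0)
q=P[org];print(len(q),np.percentile(q[:,2],[5,30,50,70,95]))
ped=q[(q[:,2]>.022)&(q[:,2]<.034)];rc=cv2.minAreaRect((ped[:,:2]*1000).astype(np.float32));print(rc,np.median(ped[:,2]))
tb=P[(d>0)&(abs(P[...,2])<.012)&(P[...,0]<.6)&(P[...,0]>.4)&(abs(P[...,1])<.15)];print('table',np.median(tb[:,2]))
yaw=np.radians(-20.6);o=np.array([.584,-.061,0]);r=R(yaw)
B=(P-o)@np.stack([r[:,0],r[:,2],[0,0,1]],1)
bo=B[org];l=bo[bo[:,2]<.034];print('pedal box x',np.percentile(l[:,0],[1,50,99]),'y',np.percentile(l[:,1],[1,50,99]))
# yaw from left/right pedal edges
rows=[]
for x0 in np.arange(-.136,-.095,.004):
    s=l[abs(l[:,0]-x0)<.002]
    if len(s)>5: rows.append((x0,s[:,1].min(),s[:,1].max()))
print(np.round(rows,4)); a=np.array(rows)
print('slope deg',np.degrees(np.polyfit(a[:,0],(a[:,1]+a[:,2])/2,1)[0]))
# walls' tops
w=(d>0)&(B[...,2]>.044)&(B[...,2]<.056)&(abs(B[...,1])<.07)&(B[...,0]>-.1)&(B[...,0]<-.04)&(hsv[...,2]<150)
v,u=np.nonzero(w);print(u.min(),u.max(),v.min(),v.max());b=B[w];print('front',np.percentile(b[:,0],[1,3]),'y',np.percentile(b[:,1],[1,99]),np.median(b[:,2]))
for x0 in np.arange(-.09,-.045,.006):
    s=b[abs(b[:,0]-x0)<.003]
    if len(s)>5: print(round(x0,3),np.percentile(s[:,1],[2,98]),(np.percentile(s[:,1],[2,98])).mean())
E
```

```text
1717 [0.02691827 0.02794579 0.02859592 0.04072373 0.04310249]
((473.3318786621094, -20.896682739257812), (44.22235107421875, 43.95801544189453), 70.47713470458984) 0.028068595040198596
table -0.0001952376008746981
pedal box x [-0.13939987 -0.11486111 -0.09590264] y [-0.02295821 -0.00208204  0.01973612]
[[-0.136  -0.0236  0.0194]
 [-0.132  -0.0237  0.0195]
 [-0.128  -0.0237  0.0195]
 [-0.124  -0.0226  0.0196]
 [-0.12   -0.0228  0.0196]
 [-0.116  -0.0228  0.0196]
 [-0.112  -0.0228  0.0197]
 [-0.108  -0.0228  0.0198]
 [-0.104  -0.0229  0.0198]
 [-0.1    -0.023   0.0211]
 [-0.096  -0.0231  0.0198]]
slope deg 1.1150976493391562
228 326 232 277
front [-0.09299947 -0.09272971] y [-0.05548288  0.05388449] 0.05018514664885776
-0.09 [-0.05291771  0.05171079] -0.0006034557615628815
-0.084 [-0.05529369  0.05348086] -0.0009064144560786379
-0.078 [-0.05554606  0.05385869] -0.0008436829634393996
-0.072 [-0.0545389   0.05396772] -0.0002855899043245416
-0.066 [-0.05499927  0.05414654] -0.0004263632452809023
-0.06 [-0.05550572  0.05365488] -0.0009254192315815354
-0.054 [-0.0557033   0.05384751] -0.0009278954663826874
-0.048 [-0.05489976  0.053149  ] -0.000875383436044614
```

Box frame: origin ≈ (0.582, -0.061), yaw ≈ -20.3°. The pedal top at 28 mm, posts at 50 mm and sizes all agree with what was given. Now the press, in steps with force watched.

```bash
cat >> h.py <<'E'
o=np.array([.5818,-.0612,0]);yaw=np.radians(-20.3);r=R(yaw)
def W(x,y,z): return o+r[:,0]*x+r[:,2]*y+np.array([0,0,z])
def Bx(p):
    q=np.asarray(p)-o; return np.stack([q@r[:,0],q@r[:,2],q[...,2]],-1)
E
python3 - <<'E'
from h import *
env.movel(W(-.121,0,.045),r,rate=.2)
s=env.sense();f0=np.array(s['wrist_force']);print(s['t'],Bx(s['ee_pos']),f0)
env.movel(W(-.121,0,.029),r,rate=.06)
for z in np.arange(.027,.0165,-.0015):
    env.movel(W(-.121,0,z),r,rate=.04)
    s=env.sense();f=np.array(s['wrist_force'])-f0;print(round(s['t'],2),round(z,4),np.round(Bx(s['ee_pos']),4),np.round(f,2))
    if f[2]>9: break
s=env.sense();p,d=viewer.read_camera('wrist');cv2.imwrite('pics/w1.png',p[:,:,::-1]);np.save('pics/w1.npy',d)
np.savez('pics/w1.npz',p=s['ee_pos'],r=s['tcp_rot'])
p,d2=viewer.read_camera('scene');cv2.imwrite('pics/scene1.png',cv2.resize(p[140:340,180:446,::-1],(798,600)));np.save('pics/scene1.npy',d2)
B=Bx(cloud('scene',d2)); 
for n,dd in (('b',np.load('pics/scene0.npy')),('a',d2)):
    B=Bx(cloud('scene',dd));m=(abs(B[...,1])<.035)&(B[...,0]>-.055)&(B[...,0]<-.015)&(B[...,2]<.07)&(B[...,2]>.02);print(n,m.sum(),np.percentile(B[m][:,2],[10,50,90]))
E
```

```text
6.3667 [-0.12028772  0.00021176  0.04575719] [-0.76043486 -0.33993205 -0.04697052]
7.03 0.027 [-1.212e-01 -1.000e-04  2.710e-02] [0.54 0.56 2.63]
7.28 0.0255 [-1.214e-01 -1.000e-04  2.550e-02] [-1.62  0.82  4.34]
7.53 0.024 [-0.1215 -0.      0.0239] [-2.76  0.91  4.6 ]
7.78 0.0225 [-1.217e-01 -1.000e-04  2.240e-02] [-2.4   1.38  4.65]
8.03 0.021 [-0.1217 -0.      0.0209] [-4.55  1.35  5.6 ]
8.28 0.0195 [-1.217e-01 -1.000e-04  1.940e-02] [-3.5   1.91  5.95]
8.53 0.018 [-0.1216 -0.      0.0181] [-4.09  0.9   7.66]
b 289 [0.03727311 0.03882177 0.040431  ]
a 288 [0.04701982 0.04875905 0.05025055]
```

View pics/scene1.png

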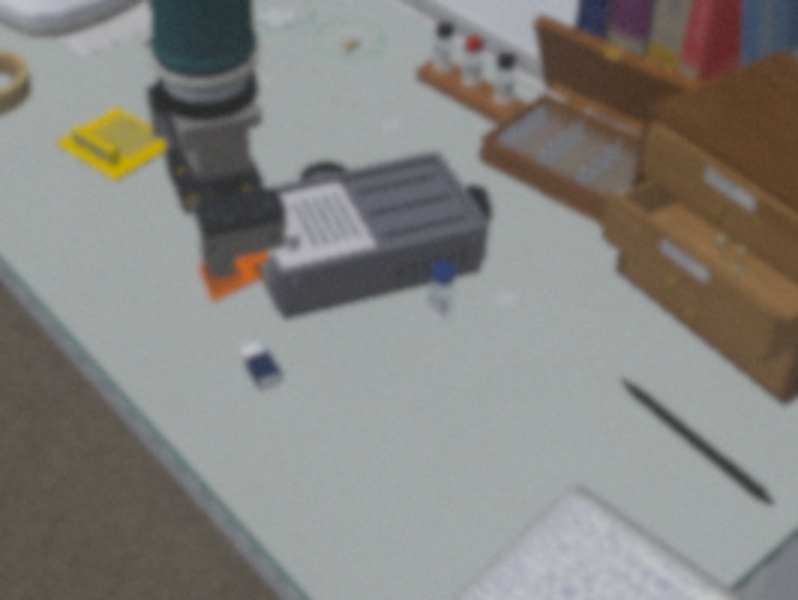

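View pics/w1.png

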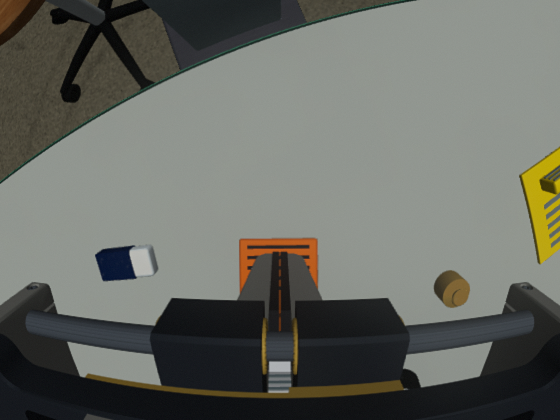

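The lid's top has risen from 38.8 to 48.8 mm, so it has popped. Next I'll lift off, move behind the rib, check the rib's position and push.

Run:
```python
from h import *
env.movel(W(-.122,0,.09),r,rate=.12)
env.pause(.3)
_,d=viewer.read_camera('scene');B=Bx(cloud('scene',d))
m=(d>0)&(abs(B[...,1])<.045)&(B[...,0]>-.078)&(B[...,0]<0)
lid=B[m&(B[...,2]>.046)&(B[...,2]<.052)];rib=B[m&(B[...,2]>.062)&(B[...,2]<.07)]
print('lid top',np.median(lid[:,2]),np.percentile(lid[:,0],[2,98]),'rib',len(rib),np.percentile(rib[:,0],[2,50,98]) if len(rib) else '',np.percentile(rib[:,1],[2,98]) if len(rib) else '')
nn=tip_of('scene','rib_front');print([(np.round(Bx(a['at']),4),a['score']) for a in nn])
env.movel(W(-.098,0,.09),r,rate=.15)
env.movel(W(-.098,0,.056),r,rate=.1)
s=env.sense();print(s['t'],Bx(s['ee_pos']),s['wrist_force'])
p,d=viewer.read_camera('wrist');cv2.imwrite('pics/w2.png',p[:,:,::-1])
p,d=viewer.read_camera('scene');cv2.imwrite('pics/scene2.png',cv2.resize(p[160:300,230:416,::-1],(798,600)))
```

```text
lid top 0.048630821816271874 [-0.07681005 -0.00425022] rib 77 [-0.07391287 -0.06947713 -0.06379304] [-0.03239284  0.02650818]
[(array([-0.073 , -0.0013,  0.0605]), 0.75), (array([-0.1939,  0.2131,  0.0116]), 0.75), (array([ 0.1568, -0.2706, -0.001 ]), 0.23)]
10.5833 [-0.09846234 -0.00020101  0.05585629] [ 0.91133282 -0.27871746  0.78398511]
```

View pics/scene2.png

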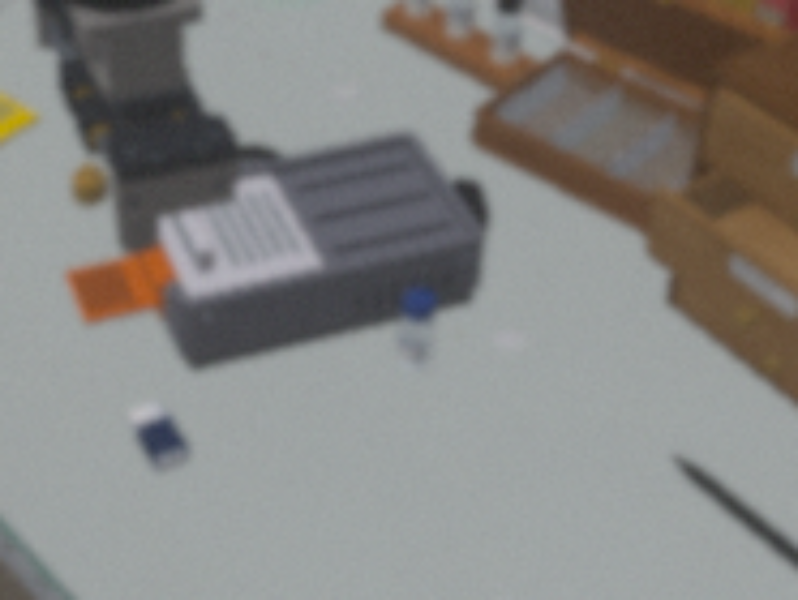

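Run:
```python
from h import *
f0=np.array(env.sense()['wrist_force'])
xs=list(np.arange(-.09,-.001,.0125))+[-.001,.001,.003,.005,.007,.0085,.010]
for x in xs:
    env.movel(W(x,-.0005,.056),r,rate=.06)
    s=env.sense();f=np.array(s['wrist_force'])-f0;fx,fy=f@r[:,0],f@r[:,2];print(round(s['t'],2),round(x,4),np.round(Bx(s['ee_pos']),4),np.round([fx,fy,f[2]],2))
    if abs(f).max()>8: break
p,d=viewer.read_camera('scene');cv2.imwrite('pics/scene3.png',cv2.resize(p[160:300,230:416,::-1],(798,600)))
B=Bx(cloud('scene',d));m=(d>0)&(abs(B[...,1])<.04)&(p.min(-1)>140)&(B[...,2]>.043)&(B[...,2]<.055);print('lid',np.percentile(B[m][:,0],[1,99]),np.median(B[m][:,2]))
```

```text
10.97 -0.09 [-0.0892 -0.0005  0.0564] [0.26 0.94 0.12]
11.32 -0.0775 [-0.077  -0.0006  0.056 ] [-1.14  1.21 -0.32]
11.68 -0.065 [-0.0645 -0.0006  0.056 ] [-1.    0.63  0.19]
12.04 -0.0525 [-0.052  -0.0006  0.056 ] [-2.07  1.73 -1.16]
12.4 -0.04 [-0.0395 -0.0006  0.056 ] [-0.64  0.74 -0.81]
12.76 -0.0275 [-0.027  -0.0006  0.056 ] [-0.92  1.28 -0.67]
13.12 -0.015 [-0.0145 -0.0006  0.056 ] [-0.51  0.08  0.14]
13.47 -0.0025 [-0.002  -0.0006  0.056 ] [ 0.08  0.86 -0.52]
13.72 -0.001 [-0.001  -0.0005  0.056 ] [-0.06  1.66 -0.38]
13.97 0.001 [ 0.0011 -0.0005  0.056 ] [-0.08  0.56  0.66]
14.22 0.003 [ 0.0032 -0.0005  0.056 ] [0.09 0.62 0.86]
14.47 0.005 [ 0.0053 -0.0005  0.056 ] [ 0.09  1.2  -0.3 ]
14.72 0.007 [ 0.0073 -0.0005  0.056 ] [ 0.07  0.65 -0.18]
14.97 0.0085 [ 0.0087 -0.0005  0.056 ] [-0.73  0.86 -0.78]
15.22 0.01 [ 0.0095 -0.0006  0.0559] [-3.21  0.6   2.25]
lid [0.01048858 0.08920111] 0.04716771420232302
```

View pics/scene3.png

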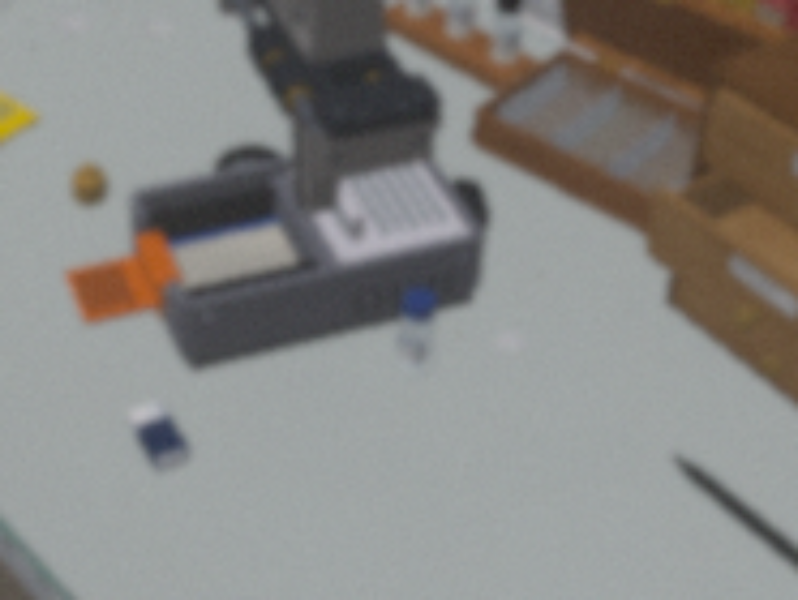

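The lid is against the end stop: it spans box x from 10.5 to 89 mm, lies flat, and the contact force rose. I'll back off, clear the hand and check.

Run:
```python
from h import *
env.movel(W(-.015,0,.056),r,rate=.08)
env.movel(W(-.04,0,.22),r,rate=.2)
env.reach([.40,.10,.28],r)
env.pause(.3)
s=env.sense();print(s['t'],s['wrist_force'])
p,d=viewer.read_camera('scene');cv2.imwrite('pics/scene4.png',cv2.resize(p[140:340,180:446,::-1],(798,600)))
B=Bx(cloud('scene',d));m=(d>0)&(abs(B[...,1])<.04)&(p.min(-1)>140)&(B[...,2]>.043)&(B[...,2]<.055);print('lid',np.percentile(B[m][:,0],[1,99]),np.percentile(B[m][:,2],[5,50,95]))
```

```text
17.8917 [ 0.31814919  0.04412628 -0.16557841]
lid [0.0100428  0.08862268] [0.04535815 0.04721802 0.04931003]
```

View pics/scene4.png

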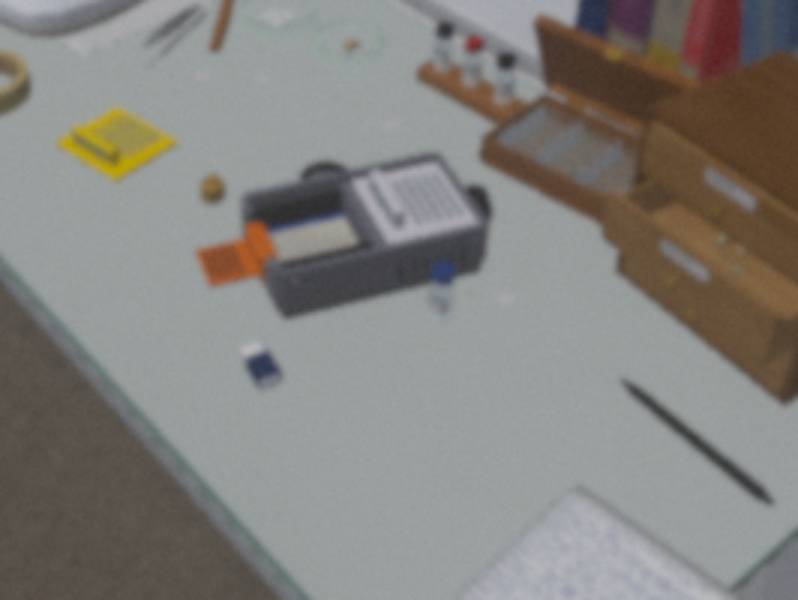

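The opening, around (310,225), is bare and the lid lies flat on the shelf at (415,200). The weight (212,188), eraser (262,365), vial (442,285) and loupe (323,172) sit where they were in the first picture. Handing in.

```bash
python3 -c "
from h import *
workorder.finish_job(); print(env.sense()['t'])"
```

```text
the job is handed in; nothing more can be done
the job is handed in; nothing more can be done
```

The filter box is open. I pressed the orange tab with the shut fingertips, and the lid's top rose from 38.8 to 48.8 mm. I then pushed the lid by its rib along the box until it met the end stop.

**Forces:** the highest reading was about 8 N while pressing the tab. The push took no more than about 3 N, apart from a rise to about 4 N at the stop.

**Last checks (scene camera):**
- **Lid:** it lies flat on the shelf, spanning box x from 10 to 89 mm, so its origin is at about 49 mm, which is the end-stop position. The whole opening is bare.
- **Things round the box:** the weight, eraser, vial, loupe and pen look unmoved from the first picture, judged by eye. The tape is only partly in that last crop, so I did not check it fully.
- **Hand:** it is clear of everything, and the wrist force is near zero.

I handed in just after 17.9 s. No check failed. While fitting the box pose, its front edge measured about 4 mm and the pedal about 1.5 mm in front of my first estimate, so I moved the frame by 2 mm. The rib's position then agreed with the given one to within 1.5 mm.

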